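# Park the fitting baking dish gently behind the gate

## Robot

A 6-joint arm with a two-finger parallel gripper is mounted at the origin on the work surface. World frame = base frame: x ahead of the robot, y to its left, z up, the work surface at z = 0. Lengths are in mm, angles in rad, forces in N, time in s.
With the tool pointing down it reaches from about 300 to 750 mm from the base axis. Payload 8.5 kg.
Tool frame: the origin (TCP) lies between the finger pads; the fingertips stand ahead of it and the grasp point (between the pads) lies 2 mm behind it (manip.tip_extent is the z of the fingertips in the tool frame, in mm); z points along the fingers, y is the line along which they close (so a half turn about z gives the same grasp; the last joint's range is limited). The gripper opens to 88 mm and grips with 3 to 60 N. Pads are 18 mm wide; open, the fingers measure 123 mm over their backs; the gripper's body (75 mm by 187 mm) begins 45 mm behind the grasp point.
Start: joints at [-1.456, 0.381, 1.297, -0, 1.464, -0.215], TCP at [178.113, -520.342, 255.748] pointing down, gripper open.
Joint ranges: [-3.11, 3.11], [-0.89, 2.33], [0.22, 2.48], [-1.42, 4.56], [0.17, 2.85], [-2.88, 2.88]. Speed limits (rad/s): [2.39, 2.39, 3.14, 3.14, 3.14, 3.14].

## Interface

Orientations are given as [roll, pitch, yaw] about the fixed x, y, z axes, in that order (R = Rz(yaw) Ry(pitch) Rx(roll)).
In Python, from plant import status, vision, manip gives the robot as it stands.
- The arm moves only by the tool carry_out, never from a script. Its argument "targets" is a list of rows, each a list of 7 numbers: the turn, a rotation vector about the tool's x, y, z as a fraction of full scale, then the shift along the tool's x, y, z as a fraction of full scale, then the opening, from 0 (shut) to 1 (fully open). A call has 1 to 12 rows; each row is the pose to reach, as a shift and turn from the pose commanded when the call began, along the tool's axes at that moment, turning the shorter way round; what a row does not reach only later rows make up. Full scale, the value 1, is 0.8 m for a shift and pi rad for a turn. A row lasts 1/12 s, in which the tool goes at most 41.7 mm and 7.16 degrees, less where a joint would pass 70% of its speed; a pose out of reach is approached as far as the arm can. A call with a number of a shift or a turn outside -1 to 1 is refused whole. A call with a gripper value outside its range is refused whole. The fingers move at their own pace and stop on an object; "force" is the grip in N (left out, the last holds). Time passes only in rows, so rows that repeat a pose let the fingers close. It gives the time, the measured TCP pose, the force, the opening and the grip force at its end, in the units of the state.
- status.state(): the state, without advancing time (a new reading comes with each control period).
- vision.capture(name): name is "scene" or "top" or "wrist"; returns a dict with "pixels" (400x640x3 uint8, red, green, blue), "depth" (400x640 float32, mm along the optical axis (not along the pixel's ray), 0 where there is no reading), "camera_matrix" (3x3 intrinsics, pixels), "R" (3x3) and "t" (3): a world point X has camera coordinates R X + t; the wrist camera has in their place "hand_eye" (4x4, takes a point from camera to tool coordinates, whose origin is the TCP and whose axes are the flange's). Camera axes: x right, y down, z forward; pixel columns grow to the right and rows downward; lengths in mm; the calibration is good to about 2 mm. The wrist camera is an equidistant fisheye: a pixel r from the principal point sees the ray r / f radians off the axis. A picture is of the moment at which its call begins: read the wrist's pose just before it.
- manip.close_job(): hands the job in; it is judged then, once.
The state is a dict: "clock": time; "joints": joint angles; "qd": joint speeds; "joint_torque": joint torques, N m; "position": TCP position; "tcp_rot": TCP orientation; "contact_force": force on the tool from outside, world axes, zero at the start; "torque": the same for the moment, N m; "width": finger opening in mm; "gripper_force": force on a finger pad.
Only numpy, scipy, OpenCV 4.12 (cv2) and the standard library are available. Lean on these libraries where they do the work, as an engineer would, in place of code of your own. Each camera call takes 0.05 s, during which the arm holds its last target. There are 200 camera calls.

## Task

Of the three white baking dishes, take the one that just fits the steel bay on the counter, slide it along the counter into the bay until it is fully home, then swing the bay's gate shut behind it. The glaze chips easily: move the dish only with light pushes or drags (every touch on it under about 15 N, so no gripping), do not lift or tip it, and do not let it bump hard. Leave the other dishes, the jar and the foil pan where they are.

Things in the scene. Friction and masses are not known exactly. Their poses are not given: they have to be found in the camera images.
- dish_m: The middle-sized of three plain white straight-sided round ceramic baking dishes, open at the top: outer diameter 100 mm, height 52 mm, wall 5 mm, floor 6 mm thick. Origin: centre of its underside (z = 0 on the counter), z up. They start side by side on the counter, any order. The one that just fits the bay; about 0.4 kg.
- dish_s: The smallest of three plain white straight-sided round ceramic baking dishes, open at the top: outer diameter 80 mm, height 52 mm, wall 5 mm, floor 6 mm thick. Origin: centre of its underside (z = 0 on the counter), z up. They start side by side on the counter, any order. Too loose for the bay; stays where it is.
- dish_l: The largest of three plain white straight-sided round ceramic baking dishes, open at the top: outer diameter 120 mm, height 52 mm, wall 5 mm, floor 6 mm thick. Origin: centre of its underside (z = 0 on the counter), z up. They start side by side on the counter, any order. Too wide for the bay; stays where it is.
- bay: Three-sided steel bay fixed to the counter, no floor. Origin: the bay's centre, at counter height. +x points to the back stop (inner face at x = 53 mm), the mouth is open to -x. Side rails 108 mm apart inside, from x = -56 to 56 mm, 6 mm thick, 25 mm high, then flared lead-ins out to x = -95 mm, where the mouth is about 150 mm wide. A dish at the origin is home.
- gate (a joint): Gate angle about its upright pin: 0 = shut, 1.57 = pointing straight out of the bay (bay -x), 2.1 = wide open; moves lightly, stays where left. A flat steel bar 87 mm long from the pin, 8 mm thick, 30 to 50 mm above the counter (over the rails). Shut, it lies along the bay's -y at bay x = -65 mm, about 10 mm in front of a dish that is home.
- gate_knob (a point): Top of the gate's upright black knob, 16 mm diameter, 82 mm from the hinge pin, from 30 to 75 mm above the counter.
- gate_hinge (a point): The gate's upright hinge pin, 40 mm above the counter, at bay x = -65, y = +75 mm, on a round post 18 mm in diameter and 55 mm high.
- jar: Bystander: amber glass jar, 72 mm diameter, 120 mm high; origin at the centre of its underside.
- foil_pan: Bystander: closed aluminium foil pan 150 x 200 x 48 mm; origin at the centre of its underside.

How it is judged:
By the outcome, as a careful person would: the job done as asked, in the order asked, and still so for the second after the job is handed in, with the robot touching nothing.
It also fails if it takes over 72 s, if anything falls off the work surface, if the arm or the gripper's body presses on something with over 40 N, if the wrist force passes 120 N, or if a joint passes its speed limit or range.

## Working session

There is one attempt and no reset: what is moved stays moved. The work goes in short steps, Python scripts to look and compute and a tool call to move; the robot and the scene stay as the last step left them, time stands still between calls to the robot, and variables do not carry over. Pictures are saved under pics/ and viewed, at most 10 in all, crops included, and the job is handed in when it is done.

Besides the shell and the picture viewer there is one more tool, called after "Call:" as a command line: name --pt "numbers of a row" for each row, then --argument value for the rest. carry_out: Moves the arm, as the interface text tells. Its arguments: {"type":"object","properties":{"targets":{"type":"array"},"force":{"type":"number"}},"required":["targets"]}

```bash
mkdir -p pics; ls; python3 - <<'E'
from plant import status, vision, manip
import numpy as np, cv2
s=status.state(); print(s, manip.tip_extent)
for n in ("top","scene"):
    c=vision.capture(n); np.savez(f"{n}0.npz",**c)
    cv2.imwrite(f"pics/{n}0.png",c["pixels"][:,:,::-1]); print(n,c["camera_matrix"],c["R"],c["t"])
E
```

```text
pics
{'clock': 0.0, 'joints': array([-1.45628801e+00,  3.81214341e-01,  1.29824661e+00,  2.31926290e-06,
        1.46358860e+00, -2.15302847e-01]), 'qd': array([-0.00019787, -0.00010945,  0.00117669, -0.00011505, -0.00048827,
       -0.00168284]), 'joint_torque': array([ 9.32475050e-04, -4.37926626e+01, -2.24553251e+01,  7.13909813e-02,
        3.53269698e-02, -1.24957983e-04]), 'position': array([ 178.09317774, -520.10535517,  255.13267263]), 'tcp_rot': array([-3.14016989e+00, -3.13507122e-04,  3.29810693e-01]), 'contact_force': array([-0.45495344, -0.31324028,  0.75342587]), 'torque': array([ 0.02334189, -0.07309438,  0.05516772]), 'gripper_force': 0.0, 'width': 88.11172359391571} 17.0
top [[369.07481515   0.         318.84930926]
 [  0.         369.07481515 202.16910039]
 [  0.           0.           1.        ]] [[ 0.02175667 -0.99974492  0.00606231]
 [-0.99808807 -0.0220707  -0.05773294]
 [ 0.05785202 -0.00479464 -0.99831366]] [-30.98613554 628.39937406 886.26635951]
scene [[466.44939167   0.         314.06615772]
 [  0.         466.44939167 196.71117265]
 [  0.           0.           1.        ]] [[ 0.85461782  0.51924197 -0.00402094]
 [ 0.38968428 -0.64645884 -0.65592464]
 [-0.34318297  0.55899799 -0.75481567]] [-489.46769444 -205.78984877 1520.0693478 ]
```

View pics/top0.png

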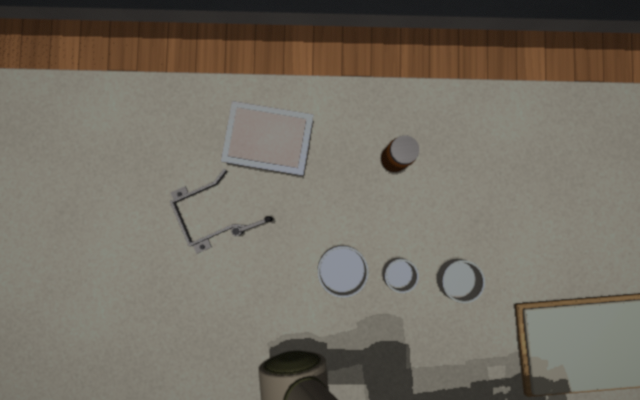

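View pics/scene0.png

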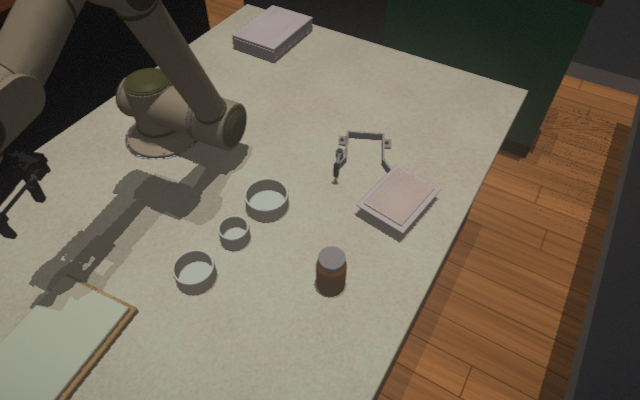

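The top view shows the large dish at (342,270), the small at (399,274) and the medium at (460,280). The bay is around (205,215) with its mouth facing right. The gate hinge is at (238,231) and the knob at (269,219), so the gate points straight out. The foil pan is at (268,138) and the jar at (402,153).

```bash
cat > h.py <<'E'
import numpy as np, cv2
from plant import status, vision, manip
def world(c):
    K,R,t,d=c["camera_matrix"],c["R"],c["t"],c["depth"].astype(float)
    v,u=np.mgrid[:d.shape[0],:d.shape[1]]
    P=np.stack([(u-K[0,2])/K[0,0]*d,(v-K[1,2])/K[1,1]*d,d],-1)
    W=(P-t)@R; W[d==0]=np.nan
    return W
def ray(c,uv,z):
    K,R,t=c["camera_matrix"],c["R"],c["t"]
    uv=np.atleast_2d(uv).astype(float)
    r=np.c_[(uv-K[:2,2][[0,1]])/[K[0,0],K[1,1]],np.ones(len(uv))]@R
    o=-R.T@t
    return o+r*((z-o[2])/r[:,2])[:,None]
def load(f): return dict(np.load(f))
E
python3 - <<'E'
from h import *
c=load("top0.npz"); W=world(c); z=W[...,2]
print("counter z",np.nanmedian(z[100:300,300:500]))
# dishes: rim contour = area with z>35
m=((z>25)&(z<70)).astype(np.uint8)
for box in [(300,230,385,315),(375,250,425,300),(430,250,495,310)]:
    x0,y0,x1,y1=box; mm=np.zeros_like(m); mm[y0:y1,x0:x1]=m[y0:y1,x0:x1]
    cs,_=cv2.findContours(mm,cv2.RETR_EXTERNAL,cv2.CHAIN_APPROX_NONE); k=max(cs,key=cv2.contourArea)[:,0]
    p=ray(c,k,52)[:,:2].astype(np.float32)
    print("dish",cv2.minEnclosingCircle(p),cv2.fitEllipse(p), np.nanmax(z[mm>0]))
m=((z>10)&(z<90)).astype(np.uint8); m[:, :150]=0; m[:150]=0;m[270:]=0;m[:,290:]=0
big=cv2.resize(c["pixels"][150:270,150:320],None,fx=4,fy=4,interpolation=cv2.INTER_CUBIC)
zz=np.clip(np.nan_to_num(z[150:270,150:320])*3,0,255).astype(np.uint8)
zb=cv2.applyColorMap(cv2.resize(zz,None,fx=4,fy=4,interpolation=0),cv2.COLORMAP_JET)
cv2.imwrite("pics/bay.png",np.hstack([big[:,:,::-1],zb])[:, :].copy() if 0 else cv2.resize(np.vstack([big[:,:,::-1],zb]),None,fx=.62,fy=.62,interpolation=cv2.INTER_AREA))
E
```

```text
counter z 1.7073945453097847
dish ((466.5409240722656, -75.28800201416016), 60.550071716308594) ((466.2681884765625, -74.88519287109375), (116.93804931640625, 119.36632537841797), 121.47210693359375) 56.70232104549147
dish ((460.75579833984375, -211.74386596679688), 42.21569061279297) ((459.99053955078125, -211.26979064941406), (77.80265045166016, 83.35423278808594), 147.9058837890625) 57.51709469338968
dish ((450.0016174316406, -352.96234130859375), 54.86804962158203) ((450.2548522949219, -353.68743896484375), (98.12224578857422, 108.25953674316406), 160.75991821289062) 57.75961339929757
```

View pics/bay.png

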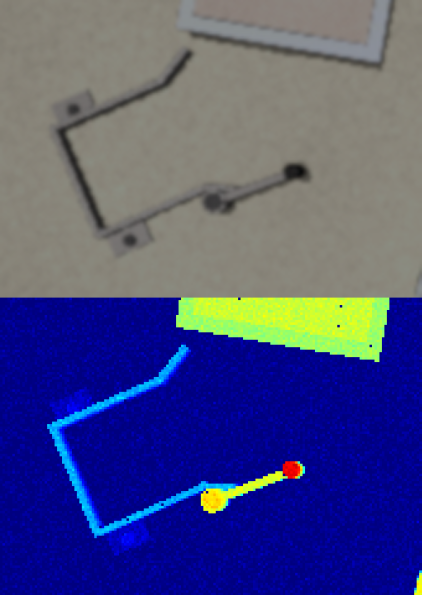

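The close-up shows the bay clean: back wall on the left, rails running right, and flares at the mouth. The gate runs from the post at crop (213,200) to the knob at (293,172), about parallel to the rails.

```bash
python3 - <<'E'
from h import *
from scipy.optimize import least_squares
c=load("top0.npz"); W=world(c); z=W[...,2]-1.7
def pix(x0,y0,x1,y1,lo,hi,zz):
    v,u=np.nonzero((z>lo)&(z<hi)); k=(u>=x0)&(u<x1)&(v>=y0)&(v<y1)
    return ray(c,np.c_[u,v][k],zz)[:,:2]
o=lambda x,y:(150+x/2.48,150+y/2.48)
full=pix(*o(40,30),*o(200,250),17,32,25)
# walls: split by crop region
def crop(a,b,x,y): return pix(*o(a,b),*o(x,y),17,32,25)
top=crop(70,85,158,128); bot=crop(110,185,202,235); back=crop(50,140,105,225)
def line(p): 
    m=p.mean(0); d=np.linalg.svd(p-m)[2][0]; return m,d
L=[line(p) for p in (top,bot,back)]
for (m,d),p in zip(L,(top,bot,back)): print(m,np.degrees(np.arctan2(d[1],d[0])),len(p))
# model fit: rail centre lines y=+-57, back centre x=56 (53+3)
def res(q):
    x,y,a=q; ux=np.array([np.cos(a),np.sin(a)]); uy=np.array([-ux[1],ux[0]])
    f=lambda p:(p-[x,y])
    # bay +y side: bay +x ~ world +y => bay +y ~ world -x => bottom rail in image
    return np.r_[f(bot)@uy-57,f(top)@uy+57,f(back)@ux-56]
r=least_squares(res,[500,250,1.7],loss='soft_l1'); x,y,a=r.x
print("bay",r.x,np.degrees(a),np.sqrt(np.mean(r.fun**2)))
for p in (bot,top,back):
    ux=np.array([np.cos(a),np.sin(a)]); uy=np.array([-ux[1],ux[0]]); print((p-[x,y])@uy.mean() if 0 else (((p-[x,y])@uy).mean(),((p-[x,y])@ux).mean()))
post=pix(*o(200,188),*o(224,215),42,65,55).mean(0); knob=pix(*o(280,160),*o(306,184),63,90,75).mean(0)
bar=pix(*o(230,170),*o(280,200),38,58,50); 
print("post",post,"exp",[x,y]+(-65)*ux+75*uy,"knob",knob,"dist",np.linalg.norm(knob-post),"bar",line(bar))
g=(knob-post); print("gate ang", np.arctan2(g@ux,-g@uy) , "(0=-y)")
j=pix(370,120,430,185,100,140,120); print("jar",j.mean(0),cv2.minEnclosingCircle(j.astype(np.float32)))
f=pix(215,95,320,180,25,70,48); print("foil",cv2.boxPoints(cv2.minAreaRect(f.astype(np.float32))).round())
# medium dish refit via scene camera
s=load("scene0.npz"); Ws=world(s); zs=Ws[...,2]
print("scene counter",np.nanmedian(zs[230:300,380:420]), np.nanmedian(zs[200:260,290:310]))
k=(zs>42)&(zs<60)
for n,c0,R in(("l",(466,-75),60),("s",(460,-211),40),("m",(450,-353),50)):
    p=Ws[k][:,:2]; p=p[np.linalg.norm(p-c0,axis=1)<R+15]
    print(n,cv2.minEnclosingCircle(p.astype(np.float32)),len(p))
    q=W[(z>45)&(z<60)][:,:2]; q=q[np.linalg.norm(q-c0,axis=1)<R+15]
    fit=least_squares(lambda e:np.linalg.norm(q-e[:2],axis=1)-(R-2.5),[*c0],loss='soft_l1'); print("  top rim fit",fit.x,len(q))
E
```

```text
[648.69197227 285.57596721] 114.61369726512308 99
[546.23425978 236.68715655] 115.45673104289263 108
[569.47088912 317.70211144] -154.51314763842566 122
bay [594.41409325 267.56354094   2.0120095 ] 115.27965271421078 2.1255881721461596
(np.float64(56.751207550894286), np.float64(-7.344923987560507))
(np.float64(-56.771886084606926), np.float64(-6.891197333648385))
(np.float64(1.14348639653601), np.float64(55.98867852140576))
post [554.47331918 176.20003138] exp [554.35391402 176.76055619] knob [584.72631534 101.18172901] dist 80.88874746200582 bar (array([570.13889368, 137.56248315]), array([ 0.3785779 , -0.92556943]))
gate ang -1.6286831511728284 (0=-y)
jar [ 742.14384845 -200.70519814] ((741.90673828125, -200.7151336669922), 33.1124153137207)
foil [[653.  29.]
 [838.   2.]
 [867. 199.]
 [682. 226.]]
scene counter -0.22235074797547988 0.26897142381133665
l ((466.16937255859375, -76.40386962890625), 62.408714294433594) 372
  top rim fit [465.99459464 -75.13898775] 365
s ((459.824951171875, -214.74505615234375), 42.66621780395508) 265
  top rim fit [ 459.10286546 -212.68187719] 252
m ((449.432373046875, -358.1047058105469), 51.76055145263672) 397
  top rim fit [ 449.27503943 -356.75598747] 354
```

```bash
python3 - <<'E'
from h import *
for n,box in (("top",(215,95,325,185)),("scene",(345,155,450,245))):
    c=load(n+"0.npz"); z=world(c)[...,2]-(1.7 if n=="top" else 0)
    m=((z>(25 if n=="top" else 36))&(z<70)).astype(np.uint8); mm=np.zeros_like(m); x0,y0,x1,y1=box; mm[y0:y1,x0:x1]=m[y0:y1,x0:x1]
    cs,_=cv2.findContours(mm,cv2.RETR_EXTERNAL,cv2.CHAIN_APPROX_NONE); k=max(cs,key=cv2.contourArea)
    q=cv2.approxPolyDP(k,6,True)[:,0]; w=ray(c,q,48)[:,:2]
    print(n,q.tolist(),w.round().tolist(),cv2.minAreaRect(ray(c,k[:,0],48)[:,:2].astype(np.float32)))
    p=ray(c,k[:,0],48)[:,:2]
    # near edge (smallest distance along -normal)
    rect=cv2.minAreaRect(p.astype(np.float32)); print(cv2.boxPoints(rect).round().tolist())
E
```

```text
top [[232, 101], [221, 161], [302, 175], [312, 115]] [[866.0, 197.0], [720.0, 218.0], [691.0, 24.0], [837.0, 4.0]] ((778.4729614257812, 111.19275665283203), (198.91281127929688, 149.00265502929688), 81.74114227294922)
[[690.0, 23.0], [838.0, 2.0], [866.0, 199.0], [719.0, 220.0]]
scene [[396, 165], [357, 205], [403, 232], [441, 188]] [[723.0, 211.0], [697.0, 19.0], [840.0, -1.0], [868.0, 193.0]] ((782.2745971679688, 106.1989517211914), (200.46241760253906, 147.7957000732422), 81.6786117553711)
[[695.0, 18.0], [841.0, -4.0], [870.0, 195.0], [724.0, 216.0]]
```

Call:
carry_out --pt "0 0 0.105 0.779 -0.55 0 0" --pt "0 0 0.105 0.779 -0.55 0 0" --pt "0 0 0.105 0.779 -0.55 0 0" --pt "0 0 0.105 0.779 -0.55 0 0" --pt "0 0 0.105 0.779 -0.55 0 0" --pt "0 0 0.105 0.779 -0.55 0 0" --pt "0 0 0.105 0.779 -0.55 0 0" --pt "0 0 0.105 0.779 -0.55 0 0" --pt "0 0 0.105 0.779 -0.55 0 0" --pt "0 0 0.105 0.779 -0.55 0 0" --pt "0 0 0.105 0.779 -0.55 0 0" --pt "0 0 0.105 0.779 -0.55 0 0" --force 5

```text
clock: 1.1
position: [471.5, -113.6, 255.7]
tcp_rot: [-3.142, 0.0, -0.0]
contact_force: [0.9, -1.1, 0.7]
width: 10.0
gripper_force: 0.0
```

Call:
carry_out --pt "0 0 0 0.192 -0.264 0 0" --pt "0 0 0 0.192 -0.264 0 0" --pt "0 0 0 0.192 -0.264 0 0" --pt "0 0 0 0.192 -0.264 0 0" --pt "0 0 0 0.192 -0.264 0 0" --pt "0 0 0 0.192 -0.264 0 0" --pt "0 0 0 0.192 -0.264 0 0" --pt "0 0 0 0.192 -0.264 0.05 0" --pt "0 0 0 0.192 -0.264 0.1 0" --pt "0 0 0 0.192 -0.264 0.15 0" --pt "0 0 0 0.192 -0.264 0.18 0"

```text
clock: 2.02
position: [622.6, 95.7, 107.2]
tcp_rot: [-3.141, 0.006, 0.0]
contact_force: [-0.2, 1.2, -0.7]
width: 0.5
gripper_force: 0.0
```

Call:
carry_out --pt "0 0 0 0 0 0.01 0" --pt "0 0 0 0 0 0.02 0"

```text
clock: 2.18
position: [624.4, 95.5, 95.0]
tcp_rot: [-3.142, 0.001, -0.0]
contact_force: [-0.2, -0.4, -0.7]
width: -0.0
gripper_force: 0.0
```

Call:
carry_out --pt "0 0 0 0 0 0.015 0" --pt "0 0 0 0 0 0.029 0" --pt "0 0 0 -0.01 0 0.029 0" --pt "0 0 0 -0.02 0 0.029 0" --pt "0 0 0 -0.028 0 0.029 0" --pt "0 0 0 -0.035 0 0.029 0" --pt "0 0 0 -0.042 0 0.029 0" --pt "0 0 0 -0.049 0 0.029 0" --pt "0 0 0 -0.056 0 0.029 0" --pt "0 0 0 -0.062 0 0.029 0" --pt "0 0 0 -0.066 0 0.029 0" --pt "0 0 0 -0.066 0 0.029 0"

```text
clock: 3.18
position: [570.9, 95.6, 72.6]
tcp_rot: [-3.141, 0.001, 0.0]
contact_force: [0.0, -0.2, 0.6]
width: 0.5
gripper_force: 0.0
```

```bash
python3 - <<'E'
from h import *
c=vision.capture("scene"); np.savez("scene1.npz",**c)
cv2.imwrite("pics/s1.png",cv2.resize(c["pixels"][100:260,250:460,::-1],None,fx=3,fy=3)); print(status.state()["position"],status.state()["contact_force"])
E
```

```text
[571.29878762  95.60552796  72.58017259] [-0.96148908 -0.26403093 -1.00126978]
```

View pics/s1.png

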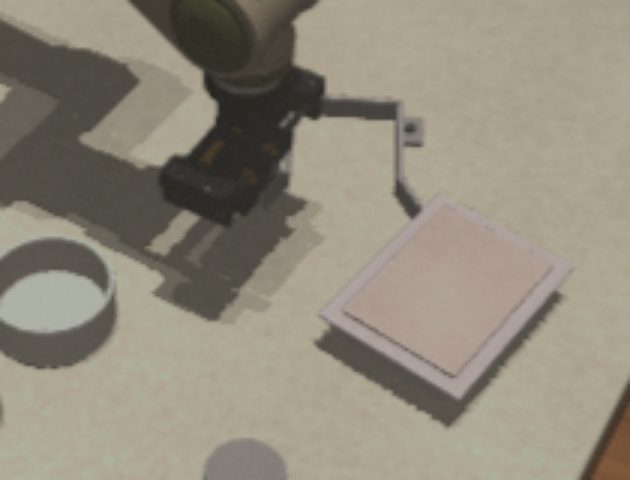

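The gripper hides the gate from this camera. The dish and pan look undisturbed. I'll check the gate from the top camera on the way to the dish.

Call:
carry_out --pt "0 0 0 0.012 0 0 0" --pt "0 0 0 0.012 0 -0.05 0" --pt "0 0 0 0.012 0 -0.1 0" --pt "0 0 0 0.012 0 -0.14 0" --pt "0 0 0 -0.152 0.565 -0.14 0" --pt "0 0 0 -0.152 0.565 -0.14 0" --pt "0 0 0 -0.152 0.565 -0.14 0" --pt "0 0 0 -0.152 0.565 -0.14 0" --pt "0 0 0 -0.152 0.565 -0.14 0" --pt "0 0 0 -0.152 0.565 -0.14 0" --pt "0 0 0 -0.152 0.565 -0.14 0" --pt "0 0 0 -0.152 0.565 -0.14 0"

```text
clock: 4.23
position: [487.4, -226.4, 184.6]
tcp_rot: [-3.141, 0.0, -0.0]
contact_force: [0.4, -1.3, -1.2]
width: 0.2
gripper_force: 0.0
```

```bash
python3 - <<'E'
from h import *
print(status.state()["position"])
c=vision.capture("top"); np.savez("top1.npz",**c); z=world(c)[...,2]-1.7
v,u=np.nonzero((z>63)&(z<90)); k=(u>200)&(u<300)&(v>200)&(v<270)
kn=ray(c,np.c_[u,v][k],75)[:,:2]; print("knob",kn.mean(0) if len(kn) else None,len(kn))
g=kn.mean(0)-[554.4,176.6]; a=2.012; ux=np.array([np.cos(a),np.sin(a)]); uy=np.array([-ux[1],ux[0]])
print("angle",np.arctan2(-g@ux,-g@uy),np.linalg.norm(g))
E
```

```text
[ 487.44628385 -226.39929796  184.59121073]
knob [553.34809654  95.44205131] 40
angle 2.024960462605207 81.16476536559108
```

Call:
carry_out --pt "0 0 0 -0.047 0.162 0 0.3" --pt "0 0 0 -0.047 0.162 0 0.3" --pt "0 0 0 -0.047 0.162 0 0.3" --pt "0 0 0 -0.047 0.162 0 0.3" --pt "0 0 0 -0.047 0.162 0.04 0.3" --pt "0 0 0 -0.047 0.162 0.08 0.3" --pt "0 0 0 -0.047 0.162 0.1 0.3" --pt "0 0 0 -0.047 0.162 0.1 0.3"

```text
clock: 4.95
position: [449.7, -352.7, 101.1]
tcp_rot: [-3.136, 0.005, -0.0]
contact_force: [0.7, -0.1, -0.1]
width: 26.4
gripper_force: 0.0
```

```bash
python3 - <<'E'
from h import *
s=status.state();print(s["position"],s["width"])
c=vision.capture("scene"); np.savez("scene2.npz",**c)
cv2.imwrite("pics/s2.png",cv2.resize(c["pixels"][180:340,90:300,::-1],None,fx=3,fy=3))
E
```

```text
[ 449.72847544 -352.65385249  101.06106004] 26.374711939497058
```

View pics/s2.png

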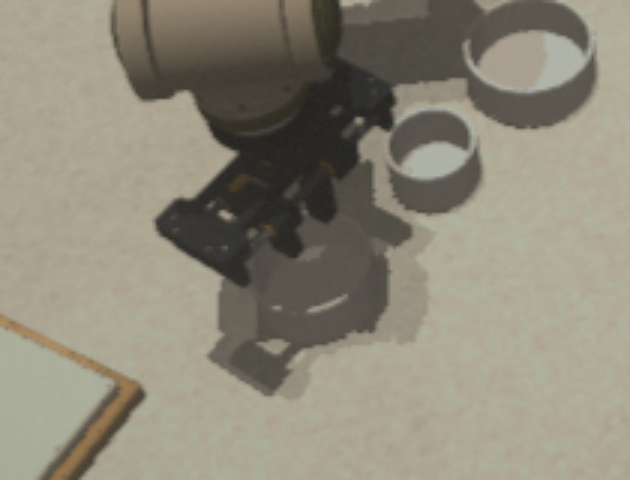

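The open fingers sit over the medium dish at crop (310,260), clear of the rim.

Call:
carry_out --pt "0 0 0 0 0.003 0 0.3" --pt "0 0 0 0 0.003 0.02 0.3" --pt "0 0 0 0 0.003 0.04 0.3" --pt "0 0 0 0 0.003 0.055 0.3" --pt "0 0 0 0 0.003 0.07 0.3" --pt "0 0 0 0 0.003 0.08 0.3" --pt "0 0 0 0 0.003 0.08 0.3" --pt "0 0 0 0 0.003 0.08 0.3"

```text
clock: 5.67
position: [451.1, -357.0, 41.5]
tcp_rot: [3.141, -0.001, 0.0]
contact_force: [-0.8, 0.5, 0.5]
width: 26.5
gripper_force: 0.0
```

Call:
carry_out --pt "0 0 0 0 0 0.005 0.36" --pt "0 0 0 0 0 0.01 0.42" --pt "0 0 0 0 0 0.01 0.42" --pt "0 0 0 0 0 0.01 0.42" --pt "0 0 0 0.002 -0.001 0.01 0.42" --pt "0 0 0 0.005 -0.003 0.01 0.42" --pt "0 0 0 0.008 -0.005 0.01 0.42" --pt "0 0 0 0.011 -0.007 0.01 0.42" --pt "0 0 0 0.014 -0.009 0.01 0.42" --pt "0 0 0 0.018 -0.012 0.01 0.42" --pt "0 0 0 0.022 -0.014 0.01 0.42" --pt "0 0 0 0.026 -0.017 0.01 0.42"

```text
clock: 6.67
position: [471.8, -343.0, 32.6]
tcp_rot: [3.141, 0.0, -0.0]
contact_force: [-2.3, -2.3, 0.9]
width: 36.8
gripper_force: 1.6
```

Call:
carry_out --pt "0 0 0 0.006 -0.004 0 0.42" --pt "0 0 0 0.013 -0.008 0 0.42" --pt "0 0 0 0.021 -0.013 0 0.42" --pt "0 0 0 0.03 -0.019 0 0.42" --pt "0 0 0 0.039 -0.025 0 0.42" --pt "0 0 0 0.048 -0.031 0 0.42" --pt "0 0 0 0.057 -0.037 0 0.42" --pt "0 0 0 0.066 -0.043 0 0.42" --pt "0 0 0 0.075 -0.049 0 0.42" --pt "0 0 0 0.084 -0.055 0 0.42" --pt "0 0 0 0.093 -0.061 0 0.42" --pt "0 0 0 0.1 -0.066 0 0.42"

```text
clock: 7.67
position: [552.3, -289.6, 32.6]
tcp_rot: [-3.142, -0.0, 0.0]
contact_force: [-2.4, -1.9, 1.9]
width: 37.1
gripper_force: 2.0
```

```bash
cat >> h.py <<'E'
def dish(name="top"):
    c=vision.capture(name); W=world(c); W[...,2]-=1.7*(name=="top")
    p=status.state()["position"][:2]
    q=W[(W[...,2]>44)&(W[...,2]<57)][:,:2]; q=q[np.linalg.norm(q-p,axis=1)<70]
    from scipy.optimize import least_squares
    f=least_squares(lambda e:np.linalg.norm(q-e[:2],axis=1)-47.5,p,loss='soft_l1',f_scale=2)
    a=2.012; ux=np.array([np.cos(a),np.sin(a)]); uy=np.array([-ux[1],ux[0]]); d=f.x-[594.4,267.6]
    print(name,"tool",p.round(1),"dish",f.x.round(1),len(q),"inl",(abs(f.fun)<3).sum(),"bay",(d@ux).round(1),(d@uy).round(1))
    return c
E
python3 - <<'E'
from h import *
print(status.state()["contact_force"]); dish("top"); dish("scene")
E
```

```text
[-2.41017787 -1.91191093  1.88874544]
top tool [ 553.1 -289. ] dish [ 533.6 -288.1] 31 inl 31 bay -476.5 292.3
scene tool [ 552.6 -289.3] dish [ 535.4 -291.3] 148 inl 115 bay -480.2 292.0
```

Call:
carry_out --pt "0 0 0 0.006 -0.005 0 0.42" --pt "0 0 0 0.014 -0.011 0 0.42" --pt "0 0 0 0.024 -0.018 0 0.42" --pt "0 0 0 0.034 -0.026 0 0.42" --pt "0 0 0 0.044 -0.034 0 0.42" --pt "0 0 0 0.054 -0.042 0 0.42" --pt "0 0 0 0.061 -0.051 0 0.42" --pt "0 0 0 0.066 -0.061 0 0.42" --pt "0 0 0 0.069 -0.072 0 0.42" --pt "0 0 0 0.071 -0.083 0 0.42" --pt "0 0 0 0.073 -0.095 0 0.42" --pt "0 0 0 0.075 -0.107 0 0.42"

```text
clock: 8.77
position: [611.5, -203.6, 32.6]
tcp_rot: [-3.141, 0.0, -0.0]
contact_force: [-0.9, -2.4, -0.6]
width: 37.2
gripper_force: 1.1
```

Call:
carry_out --pt "0 0 0 0.001 -0.012 0 0.42" --pt "0 0 0 0.002 -0.024 0 0.42" --pt "0 0 0 0.003 -0.036 0 0.42" --pt "0 0 0 0.004 -0.048 0 0.42" --pt "0 0 0 0.005 -0.06 0 0.42" --pt "0 0 0 0.006 -0.072 0 0.42" --pt "0 0 0 0.007 -0.084 0 0.42" --pt "0 0 0 0.008 -0.096 0 0.42" --pt "0 0 0 0.009 -0.108 0 0.42" --pt "0 0 0 0.01 -0.12 0 0.42" --pt "0 0 0 0.011 -0.132 0 0.42" --pt "0 0 0 0.012 -0.144 0 0.42"

```text
clock: 9.77
position: [621.2, -88.5, 32.6]
tcp_rot: [3.142, 0.0, -0.0]
contact_force: [0.1, -3.0, -0.3]
width: 36.7
gripper_force: 1.1
```

```bash
python3 - <<'E'
from h import *
print(status.state()["contact_force"]); dish("top"); dish("scene")
E
```

```text
[ 0.12418973 -2.99110599 -0.30236396]
top tool [621.1 -86.7] dish [620.8 -95.3] 48 inl 48 bay -339.4 131.1
scene tool [621.2 -87.5] dish [621.8 -96.5] 132 inl 114 bay -341.0 130.7
```

Call:
carry_out --pt "0 0 0 0.0005 -0.01 0 0.42" --pt "0 0 0 0.001 -0.022 0 0.42" --pt "0 0 0 0.0015 -0.034 0 0.42" --pt "0 0 0 0.002 -0.046 0 0.42" --pt "0 0 0 0.0025 -0.058 0 0.42" --pt "0 0 0 0.003 -0.07 0 0.42" --pt "0 0 0 0.0035 -0.082 0 0.42" --pt "0 0 0 0.004 -0.094 0 0.42" --pt "0 0 0 0.0045 -0.106 0 0.42" --pt "0 0 0 0.005 -0.118 0 0.42" --pt "0 0 0 0.0055 -0.13 0 0.42" --pt "0 0 0 0.006 -0.142 0 0.42"

```text
clock: 10.87
position: [625.9, 25.1, 32.5]
tcp_rot: [3.142, 0.0, -0.0]
contact_force: [-0.3, -1.7, 1.0]
width: 36.9
gripper_force: 1.5
```

Call:
carry_out --pt "0 0 0 0.0005 -0.01 0 0.42" --pt "0 0 0 0.001 -0.02 0 0.42" --pt "0 0 0 0.0015 -0.03 0 0.42" --pt "0 0 0 0.002 -0.04 0 0.42" --pt "0 0 0 0.0025 -0.05 0 0.42" --pt "0 0 0 0.003 -0.06 0 0.42" --pt "0 0 0 0.0035 -0.07 0 0.42" --pt "0 0 0 0.004 -0.08 0 0.42" --pt "0 0 0 0.0045 -0.09 0 0.42" --pt "0 0 0 0.005 -0.1 0 0.42" --pt "0 0 0 0.0055 -0.106 0 0.42" --pt "0 0 0 0.006 -0.112 0 0.42"

```text
clock: 11.87
position: [630.7, 114.4, 32.5]
tcp_rot: [3.142, 0.0, 0.0]
contact_force: [-0.1, -3.6, 1.3]
width: 36.9
gripper_force: 1.7
```

```bash
python3 - <<'E'
from h import *
print(status.state()["contact_force"]); dish("top"); c=dish("scene")
cv2.imwrite("pics/s3.png",cv2.resize(c["pixels"][100:260,250:460,::-1],None,fx=3,fy=3))
E
```

```text
[-0.14514385 -3.57845643  1.34473878]
top tool [630.7 115.1] dish [630.  106.3] 53 inl 53 bay -161.1 36.7
scene tool [630.7 114.8] dish [631.1 104.8] 117 inl 102 bay -162.9 36.4
```

View pics/s3.png

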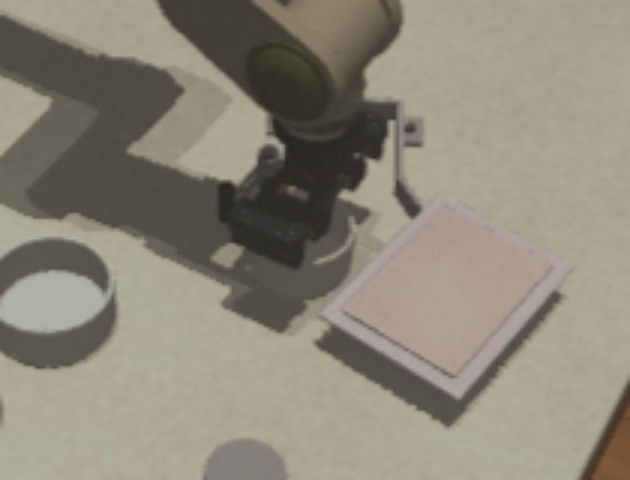

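Call:
carry_out --pt "0 0 -0.011 0.001 -0.005 0 0.42" --pt "0 0 -0.022 0.002 -0.012 0 0.42" --pt "0 0 -0.034 0.003 -0.02 0 0.42" --pt "0 0 -0.046 0.004 -0.028 0 0.42" --pt "0 0 -0.058 0.004 -0.036 0 0.42" --pt "0 0 -0.07 0.004 -0.044 0 0.42" --pt "0 0 -0.082 0.004 -0.052 0 0.42" --pt "0 0 -0.094 0.004 -0.06 0 0.42" --pt "0 0 -0.106 0.004 -0.068 0 0.42" --pt "0 0 -0.118 0.003 -0.076 0 0.42" --pt "0 0 -0.13 0.002 -0.084 0 0.42" --pt "0 0 -0.1405 0.001 -0.092 0 0.42"

```text
clock: 12.97
position: [631.6, 187.3, 32.5]
tcp_rot: [3.142, -0.0, 0.443]
contact_force: [0.7, -2.0, 0.1]
width: 37.1
gripper_force: 1.4
```

```bash
python3 - <<'E'
from h import *
s=status.state();d=s["position"][:2]-[594.4,267.6];a=2.012;print(s["contact_force"],"tool bay",d@[np.cos(a),np.sin(a)],d@[-np.sin(a),np.cos(a)]); dish("top"); c=dish("scene")
E
```

```text
[ 0.71705472 -2.00285469  0.08705205] tool bay -88.47717471866713 0.6272792034426642
top tool [631.3 188.6] dish [632.9 179.9] 80 inl 79 bay -95.7 2.6
scene tool [631.3 188.2] dish [634.  178.8] 113 inl 92 bay -97.3 2.1
```

Call:
carry_out --pt "0 0 0 0.0005 -0.005 0 0.42" --pt "0 0 0 0.001 -0.012 0 0.42" --pt "0 0 0 0.0015 -0.019 0 0.42" --pt "0 0 0 0.0015 -0.026 0 0.42" --pt "0 0 0 0.0015 -0.033 0 0.42" --pt "0 0 0 0.0015 -0.04 0 0.42" --pt "0 0 0 0.0015 -0.047 0 0.42" --pt "0 0 0 0.0015 -0.054 0 0.42" --pt "0 0 0 0.0015 -0.061 0 0.42" --pt "0 0 0 0.0015 -0.068 0 0.42" --pt "0 0 0 0.0015 -0.075 0 0.42" --pt "0 0 0 0.0015 -0.08 0 0.42"

```text
clock: 14.07
position: [604.9, 246.4, 32.5]
tcp_rot: [-3.141, 0.0, 0.442]
contact_force: [0.2, -2.6, -0.6]
width: 36.8
gripper_force: 1.1
```

```bash
python3 - <<'E'
from h import *
s=status.state();d=s["position"][:2]-[594.4,267.6];a=2.012;print(s["contact_force"],"tool bay",d@[np.cos(a),np.sin(a)],d@[-np.sin(a),np.cos(a)]); dish("top"); c=dish("scene")
E
```

```text
[ 0.20023798 -2.55261096 -0.6403843 ] tool bay -23.630556225781216 -0.47162842951439204
top tool [604.6 247. ] dish [608.1 239. ] 75 inl 74 bay -31.7 -0.2
scene tool [604.8 246.6] dish [609.3 237.1] 114 inl 105 bay -33.9 -0.4
```

Call:
carry_out --pt "0 0 0 0 -0.005 0 0.42" --pt "0 0 0 0 -0.01 0 0.42" --pt "0 0 0 0 -0.015 0 0.42" --pt "0 0 0 0 -0.02 0 0.42" --pt "0 0 0 0 -0.024 0 0.42" --pt "0 0 0 0 -0.027 0 0.42" --pt "0 0 0 0 -0.03 0 0.42" --pt "0 0 0 0 -0.032 0 0.42" --pt "0 0 0 0 -0.034 0 0.42" --pt "0 0 0 0 -0.036 0 0.42"

```text
clock: 15.0
position: [593.0, 271.8, 32.6]
tcp_rot: [3.142, -0.0, 0.441]
contact_force: [1.2, -2.5, -0.8]
width: 37.1
gripper_force: 1.3
```

Call:
carry_out --pt "0 0 0 0 -0.001 0 0.42" --pt "0 0 0 0 -0.002 0 0.42" --pt "0 0 0 0 -0.003 0 0.42" --pt "0 0 0 0 -0.004 0 0.42"

```text
clock: 15.33
position: [591.6, 274.7, 32.6]
tcp_rot: [3.142, -0.0, 0.441]
contact_force: [0.3, -3.3, -0.2]
width: 37.2
gripper_force: 1.3
```

```bash
python3 - <<'E'
from h import *
s=status.state();d=s["position"][:2]-[594.4,267.6];a=2.012;print(s["contact_force"],"tool bay",d@[np.cos(a),np.sin(a)],d@[-np.sin(a),np.cos(a)]); dish("top"); c=dish("scene")
E
```

```text
[ 0.31380274 -3.27673523 -0.16635512] tool bay 7.576322523720552 -0.5090207665190564
top tool [591.5 274.8] dish [594.7 267.3] 81 inl 80 bay -0.4 -0.1
scene tool [591.6 274.8] dish [595.9 265.1] 111 inl 99 bay -2.9 -0.3
```

Call:
carry_out --pt "0 0 0 0 -0.0006 0 0.42" --pt "0 0 0 0 -0.0012 0 0.42" --pt "0 0 0 0 -0.0018 0 0.42" --pt "0 0 0 0 -0.0025 0 0.42" --pt "0 0 0 0 -0.0025 0 0.42"

```text
clock: 15.85
position: [590.7, 276.6, 32.5]
tcp_rot: [-3.142, 0.0, 0.441]
contact_force: [0.9, -1.7, 0.2]
width: 37.1
gripper_force: 1.2
```

Call:
carry_out --pt "0 0 0 0 -0.0005 0 0.42" --pt "0 0 0 0 -0.001 0 0.42" --pt "0 0 0 0 -0.001 0 0.42"

```text
clock: 16.1
position: [590.4, 277.3, 32.5]
tcp_rot: [-3.142, 0.0, 0.441]
contact_force: [0.8, -1.6, 0.4]
width: 36.9
gripper_force: 1.3
```

Call:
carry_out --pt "0 0 0 0 -0.0005 0 0.42" --pt "0 0 0 0 -0.001 0 0.42" --pt "0 0 0 0 -0.001 0 0.42"

```text
clock: 16.35
position: [590.2, 277.8, 32.6]
tcp_rot: [3.141, -0.0, 0.441]
contact_force: [1.8, -4.1, -0.6]
width: 37.1
gripper_force: 1.9
```

Call:
carry_out --pt "0 0 0 0 -0.0005 0 0.42" --pt "0 0 0 0 -0.0005 0 0.42"

```text
clock: 16.52
position: [590.0, 278.1, 32.6]
tcp_rot: [3.141, -0.0, 0.441]
contact_force: [2.4, -6.4, -0.0]
width: 37.0
gripper_force: 2.4
```

Call:
carry_out --pt "0 0 0 0 0.003 0 0.42" --pt "0 0 0 0 0.01 0 0.42" --pt "0 0 0 0 0.01 0 0.3" --pt "0 0 0 0 0.01 -0.02 0.3" --pt "0 0 0 0 0.01 -0.05 0.1" --pt "0 0 0 0 0.01 -0.09 0" --pt "0 0 0 0 0.01 -0.13 0" --pt "0 0 0 -0.1 0.2 -0.15 0" --pt "0 0 0 -0.1 0.2 -0.15 0" --pt "0 0 0 -0.1 0.2 -0.15 0" --pt "0 0 0 -0.1 0.2 -0.15 0" --pt "0 0 0 -0.1 0.2 -0.15 0"

```text
clock: 17.52
position: [586.0, 94.3, 153.3]
tcp_rot: [3.14, -0.0, 0.437]
contact_force: [0.5, 0.1, -0.4]
width: 0.7
gripper_force: 0.0
```

```bash
python3 - <<'E'
from h import *
print(status.state()["position"],status.state()["width"])
c=vision.capture("top"); W=world(c); W[...,2]-=1.7
from scipy.optimize import least_squares
q=W[(W[...,2]>44)&(W[...,2]<57)][:,:2]; q=q[np.linalg.norm(q-[594,268],axis=1)<60]
f=least_squares(lambda e:np.linalg.norm(q-e[:2],axis=1)-47.5,[594,268],loss='soft_l1',f_scale=2)
a=2.012; ux=np.array([np.cos(a),np.sin(a)]); uy=np.array([-ux[1],ux[0]]); d=f.x-[594.4,267.6]
print("dish",f.x,len(q),"bay",d@ux,d@uy)
cv2.imwrite("pics/t4.png",cv2.resize(c["pixels"][90:310,140:500,::-1],None,fx=2.2,fy=2.2))
z=W[...,2]
v,u=np.nonzero((z>63)&(z<90)); k=(u>200)&(u<300)&(v>200)&(v<270); print("knob",ray(c,np.c_[u,v][k],75)[:,:2].mean(0) if k.any() else None,k.sum())
E
```

```text
[585.96236226  94.28111692 153.32689477] 0.6574089266930399
dish [593.39403678 269.43261094] 140 bay 2.0866916759932823 0.12705396478502462
knob None 0
```

View pics/t4.png

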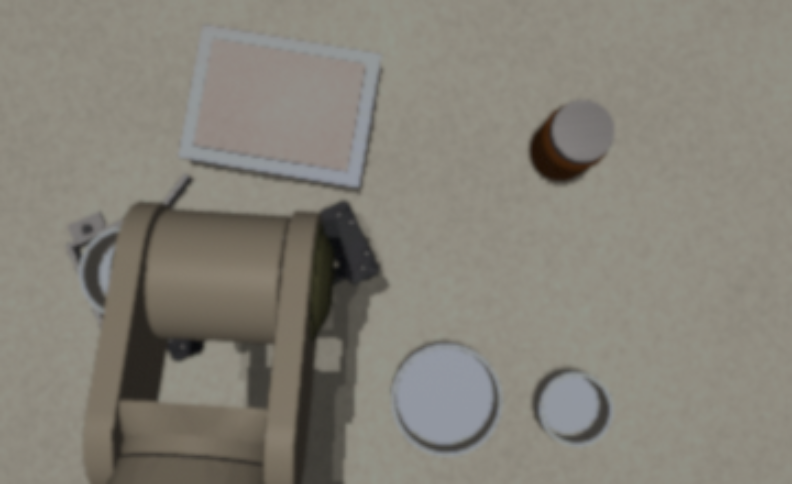

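The top view shows the dish seated in the bay at crop (110,270), and the foil pan, jar and other two dishes where they were. The measured dish position is bay (+2.1, +0.1), so it is against the stop. Next is the gate.

Call:
carry_out --pt "0 0 0.036 -0.036 -0.017 0 0" --pt "0 0 0.072 -0.072 -0.035 0 0" --pt "0 0 0.108 -0.072 -0.035 0 0" --pt "0 0 0.1405 -0.072 -0.035 0.01 0" --pt "0 0 0.1405 -0.072 -0.035 0.03 0" --pt "0 0 0.1405 -0.072 -0.035 0.05 0" --pt "0 0 0.1405 -0.072 -0.035 0.05 0" --pt "0 0 0.1405 -0.072 -0.035 0.05 0"

```text
clock: 18.23
position: [521.6, 101.1, 112.3]
tcp_rot: [-3.141, 0.002, 0.001]
contact_force: [0.6, -0.4, 0.1]
width: 0.7
gripper_force: 0.0
```

```bash
python3 - <<'E'
from h import *
s=status.state(); print(s["position"],s["tcp_rot"],s["joints"][5])
for n in("top","scene"):
    c=vision.capture(n); z=world(c); w=z.copy(); z=w[...,2]-1.7*(n=="top")
    k=(z>62)&(z<80)&(np.linalg.norm(w[...,:2]-[553,95],axis=-1)<20)
    print(n,"knob",np.median(w[k],0) if k.any() else None,k.sum())
E
```

```text
[521.61091833 101.1147329  112.26650306] [-3.14115340e+00  1.54179331e-03  9.03474586e-04] 1.53799693545774
top knob [557.26870231  97.40866236  75.79903462] 9
scene knob [555.12741928  91.0474619   72.31870019] 35
```

Call:
carry_out --pt "0 0 0 0 0.004 0.02 0" --pt "0 0 0 0 0.0075 0.04 0" --pt "0 0 0 0 0.0075 0.05 0" --pt "0 0 0 0 0.0075 0.05 0"

```text
clock: 18.67
position: [521.5, 94.3, 71.8]
tcp_rot: [-3.141, 0.002, -0.0]
contact_force: [-0.2, 0.3, -0.7]
width: 0.2
gripper_force: 0.0
```

```bash
cat > g.py <<'E'
from h import *
def table(ths,start=None,off=17):
    s=status.state(); p=s["position"][:2] if start is None else start[:2]; yw=s["tcp_rot"][2] if start is None else start[2]
    for th in ths:
        ph=np.radians(25.28)-th; r=np.array([np.cos(ph),np.sin(ph)]); t=np.array([-r[1],r[0]])
        P=np.array([554.4,176.6])+82*r-off*t; y=ph+np.pi/2; d=P-p
        print("th%.2f"%th,P.round(1),"turn %.4f x %.4f y %.4f"%(-(y-yw)/np.pi,(d@[np.cos(yw),np.sin(yw)])/800,(d@[np.sin(yw),-np.cos(yw)])/800))
    return P[0],P[1],y
E
python3 - <<'E'
from g import *
print(status.state()["position"])
e=table(np.linspace(2.0,1.0,11)); table(np.linspace(.9,0,10),e)
E
```

```text
[521.49637289  94.28111382  71.83379003]
th2.00 [538.4  94.4] turn -0.0039 x 0.0211 y -0.0002
th1.90 [546.7  93.2] turn -0.0358 x 0.0315 y 0.0013
th1.80 [555.   92.9] turn -0.0676 x 0.0419 y 0.0018
th1.70 [563.4  93.3] turn -0.0994 x 0.0524 y 0.0012
th1.60 [571.7  94.7] turn -0.1312 x 0.0627 y -0.0005
th1.50 [579.8  96.8] turn -0.1631 x 0.0728 y -0.0032
th1.40 [587.6  99.7] turn -0.1949 x 0.0826 y -0.0068
th1.30 [595.1 103.4] turn -0.2267 x 0.0920 y -0.0114
th1.20 [602.2 107.8] turn -0.2586 x 0.1009 y -0.0170
th1.10 [608.8 113. ] turn -0.2904 x 0.1092 y -0.0234
th1.00 [614.9 118.7] turn -0.3222 x 0.1168 y -0.0306
th0.90 [620.4 125. ] turn -0.0318 x 0.0103 y 0.0016
th0.80 [625.2 131.9] turn -0.0637 x 0.0208 y 0.0022
th0.70 [629.3 139.2] turn -0.0955 x 0.0312 y 0.0017
th0.60 [632.7 146.8] turn -0.1273 x 0.0416 y 0.0002
th0.50 [635.3 154.8] turn -0.1592 x 0.0517 y -0.0024
th0.40 [637. 163.] turn -0.1910 x 0.0616 y -0.0059
th0.30 [638.  171.3] turn -0.2228 x 0.0710 y -0.0104
th0.20 [638.1 179.7] turn -0.2546 x 0.0800 y -0.0158
th0.10 [637.4 188. ] turn -0.2865 x 0.0883 y -0.0221
th0.00 [635.8 196.2] turn -0.3183 x 0.0960 y -0.0292
```

Call:
carry_out --pt "0 0 0 0.01 0 0 0" --pt "0 0 -0.004 0.021 0 0 0" --pt "0 0 -0.036 0.0315 0.001 0 0" --pt "0 0 -0.068 0.042 0.002 0 0" --pt "0 0 -0.099 0.052 0.001 0 0" --pt "0 0 -0.131 0.063 -0.0005 0 0" --pt "0 0 -0.163 0.073 -0.003 0 0" --pt "0 0 -0.195 0.083 -0.007 0 0" --pt "0 0 -0.227 0.092 -0.011 0 0" --pt "0 0 -0.259 0.101 -0.017 0 0" --pt "0 0 -0.29 0.109 -0.023 0 0" --pt "0 0 -0.322 0.117 -0.031 0 0"

```text
clock: 19.67
position: [617.0, 119.0, 73.6]
tcp_rot: [3.14, -0.001, 1.017]
contact_force: [0.0, -1.4, -0.1]
width: 0.5
gripper_force: 0.5
```

Call:
carry_out --pt "0 0 -0.032 0.01 0.0015 0 0" --pt "0 0 -0.064 0.021 0.002 0 0" --pt "0 0 -0.095 0.031 0.0015 0 0" --pt "0 0 -0.127 0.0415 0 0 0" --pt "0 0 -0.159 0.052 -0.0025 0 0" --pt "0 0 -0.191 0.0615 -0.006 0 0" --pt "0 0 -0.223 0.071 -0.0105 0 0" --pt "0 0 -0.255 0.08 -0.016 0 0" --pt "0 0 -0.255 0.08 -0.016 0 0"

```text
clock: 20.42
position: [639.6, 181.5, 73.5]
tcp_rot: [3.139, 0.0, 1.818]
contact_force: [-0.2, 0.1, -0.6]
width: 0.8
gripper_force: 0.0
```

```bash
python3 - <<'E'
from g import *
s=status.state(); print(s["position"],s["tcp_rot"][2],s["contact_force"])
table([.2,.15,.1,.05,0,-.05])
c=vision.capture("scene")
cv2.imwrite("pics/s5.png",cv2.resize(c["pixels"][100:260,250:460,::-1],None,fx=3,fy=3))
E
```

```text
[639.56765777 181.47735603  73.5395684 ] 1.8179886526808082 [-0.21689095  0.0879599  -0.63133187]
th0.20 [638.1 179.7] turn 0.0019 x -0.0017 y -0.0023
th0.15 [637.8 183.9] turn -0.0140 x 0.0034 y -0.0014
th0.10 [637.4 188. ] turn -0.0299 x 0.0086 y -0.0007
th0.05 [636.7 192.2] turn -0.0458 x 0.0138 y -0.0002
th0.00 [635.8 196.2] turn -0.0618 x 0.0190 y -0.0000
th-0.05 [634.7 200.3] turn -0.0777 x 0.0243 y -0.0001
```

View pics/s5.png

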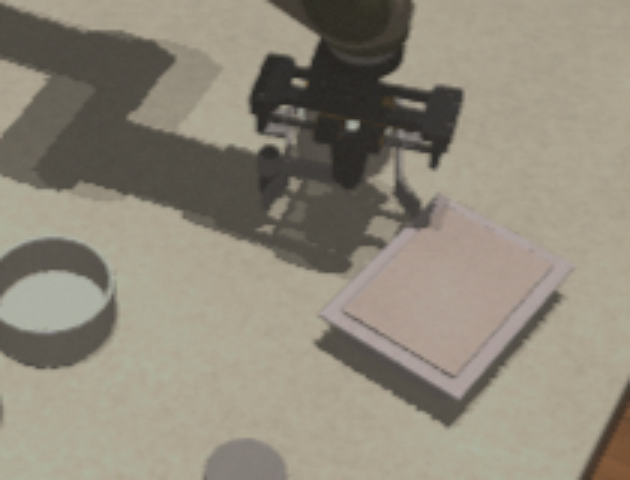

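The gate has swung across the mouth, running from the post at crop (268,165) to the closed fingers at (348,175), nearly shut. I'll push the rest slowly.

Call:
carry_out --pt "0 0 -0.014 0.0035 -0.0015 0 0" --pt "0 0 -0.03 0.0085 -0.0005 0 0" --pt "0 0 -0.046 0.012 0 0 0" --pt "0 0 -0.054 0.015 0 0 0" --pt "0 0 -0.062 0.017 0 0 0" --pt "0 0 -0.062 0.019 0 0 0" --pt "0 0 -0.062 0.019 0 0 0"

```text
clock: 21.05
position: [635.0, 194.8, 72.8]
tcp_rot: [3.141, 0.0, 2.006]
contact_force: [-0.3, 0.2, 0.5]
width: 0.6
gripper_force: 0.0
```

Call:
carry_out --pt "0 0 0 0.001 0 0 0" --pt "0 0 0 0.002 0 0 0" --pt "0 0 0 0.002 0 0 0"

```text
clock: 21.3
position: [634.3, 196.1, 72.6]
tcp_rot: [3.141, 0.0, 2.007]
contact_force: [-0.5, -1.8, 0.1]
width: 0.7
gripper_force: 0.4
```

Call:
carry_out --pt "0 0 0 0.0012 0 0 0" --pt "0 0 0 0.002 0 0 0" --pt "0 0 0 0.002 0 0 0"

```text
clock: 21.55
position: [634.2, 196.4, 72.7]
tcp_rot: [3.141, 0.002, 2.007]
contact_force: [2.9, -6.7, 0.0]
width: 0.3
gripper_force: 3.6
```

Call:
carry_out --pt "0 0 0 0.0008 0 0 0" --pt "0 0 0 0.0015 0 0 0" --pt "0 0 0 0.0015 0 0 0"

```text
clock: 21.8
position: [634.2, 196.6, 72.7]
tcp_rot: [3.141, 0.004, 2.006]
contact_force: [4.7, -10.2, -1.0]
width: 0.3
gripper_force: 5.8
```

Call:
carry_out --pt "0 0 0 -0.008 0 0 0" --pt "0 0 0 -0.03 0 0 0" --pt "0 0 0 -0.03 0 -0.05 0" --pt "0 0 0 -0.03 0 -0.1 0" --pt "0 0 0 -0.03 0 -0.14 0" --pt "0 0 0 -0.215 -0.425 -0.14 0" --pt "0 0 0 -0.215 -0.425 -0.14 0" --pt "0 0 0 -0.215 -0.425 -0.14 0" --pt "0 0 0 -0.215 -0.425 -0.14 0" --pt "0 0 0 -0.215 -0.425 -0.14 0" --pt "0 0 0 -0.215 -0.425 -0.14 0" --pt "0 0 0 -0.215 -0.425 -0.14 0"

```text
clock: 22.8
position: [448.4, -42.3, 184.6]
tcp_rot: [3.141, -0.001, 2.008]
contact_force: [1.2, -1.7, -0.1]
width: 0.4
gripper_force: 0.0
```

Call:
carry_out --pt "0 0 0 -0.05 -0.1 0 0" --pt "0 0 0 -0.05 -0.1 0 0" --pt "0 0 0 -0.05 -0.1 0 0" --pt "0 0 0 -0.05 -0.1 0 0"

```text
clock: 23.13
position: [393.5, -113.0, 184.8]
tcp_rot: [3.141, -0.0, 2.003]
contact_force: [0.7, 0.9, -1.4]
width: 0.2
gripper_force: 0.0
```

```bash
python3 - <<'E'
from h import *
from scipy.optimize import least_squares
s=status.state(); print(s["position"],s["clock"])
c=vision.capture("top"); W=world(c); W[...,2]-=1.7; z=W[...,2]
q=W[(z>44)&(z<57)][:,:2]; q=q[np.linalg.norm(q-[594,268],axis=1)<56]
f=least_squares(lambda e:np.linalg.norm(q-e[:2],axis=1)-47.5,[594,268],loss='soft_l1',f_scale=2)
a=2.012; ux=np.array([np.cos(a),np.sin(a)]); uy=np.array([-ux[1],ux[0]]); d=f.x-[594.4,267.6]
print("dish",f.x,len(q),"bay",d@ux,d@uy)
v,u=np.nonzero((z>63)&(z<90)); k=(u>180)&(u<290)&(v>160)&(v<260)&(np.linalg.norm(W[v,u,:2]-[628,211],axis=1)<30)
kn=ray(c,np.c_[u,v][k],75)[:,:2].mean(0); g=kn-[554.4,176.6]; print("knob",kn,k.sum(),"angle",np.arctan2(-g@ux,-g@uy))
cv2.imwrite("pics/t6.png",cv2.resize(c["pixels"][90:310,140:500,::-1],None,fx=2.2,fy=2.2))
E
```

```text
[ 393.51936858 -112.98382888  184.78734439] 23.1333
dish [593.47553777 269.72072403] 324 bay 2.312411353918924 -0.0696747570823205
knob [628.12529027 211.41100978] 46 angle 6.534709652255837e-05
```

View pics/t6.png

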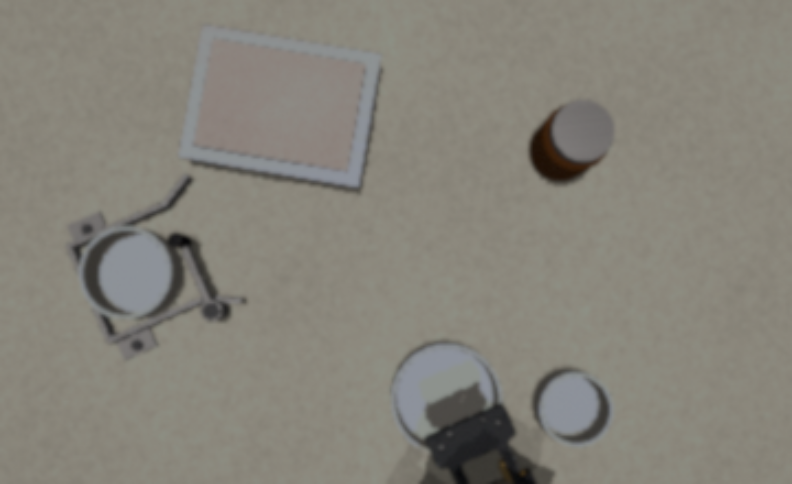

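The dish is home at crop (130,272) and the gate is shut at angle 0, from the post (215,310) to the knob (180,240). Nothing else has moved, and the robot is clear of everything.

```bash
python3 -c "
from plant import manip; print(manip.close_job())"
```

```text
the job is handed in; nothing more can be done
None
```

The middle dish is fully home against the bay's back stop and the gate is shut behind it; the other dishes, the jar and the foil pan were left in place, and I handed the job in at about 23 s.

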